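# Set the polariser dial to the red mark

### The arm

A 6-joint arm with a two-finger parallel gripper is mounted at the origin on a cart in front of the work surface, level with it; the furniture and walls round the work are solid. World frame = base frame: x ahead of the robot, y to its left, z up, the work surface at z = 0. Lengths are in m, angles in degrees, forces in N, time in s.
With the tool pointing down it reaches from about 0.375 to 0.9 m from the base axis. Payload 3.1 kg.
Tool frame: the origin (TCP) lies at the very end of the fingers, on their centre line; the grasp point (between the pads) lies 19 mm behind it; z points along the fingers, y is the direction in which the jaws open and shut (so a half turn about z gives the same grasp; the last joint's range is limited). The gripper opens to 87 mm and grips with 3 to 60 N. Pads are 19 mm wide; open, the fingers measure 117 mm over their backs; the gripper's body (75 mm by 190 mm) begins 51 mm behind the grasp point.
Start: joints at [-80.415, 30.224, 82.088, -0, 67.689, -10.227], TCP at [0.212, -0.588, 0.223] pointing down, gripper open.
Joint ranges: [-176.69, 176.69], [-43.24, 126.21], [12.49, 139.97], [-82, 262], [0, 151.66], [-163.58, 163.58]. Speed limits (degrees/s): [159.86, 159.86, 180, 180, 180, 180].

### API

Orientations are given as a 3x3 rotation matrix whose columns are the frame's x, y, z axes.
In Python, from rig import read_state, capture, hand_in gives the robot as it stands. The module is installed in compiled form; this text tells all that it offers.
- The arm moves only by the tool send_rows, never from a script. Its argument "moves" is one flat list of numbers, 7 for each row, row after row: the turn, a rotation vector about the world's x, y, z in degrees, then the shift along the world's x, y, z in cm, then the gripper's target within -1 to 1 (fully open at 1, half-way at 0, shut at -1). In form: [rx, ry, rz, tx, ty, tz, hand, rx, ry, rz, tx, ty, tz, hand, ...]. A call has 1 to 20 rows; each row shifts and turns the commanded pose from where the row before left it; what a row does not reach is not made up. A row lasts 1/10 s, in which the tool goes at most 50 mm and 8.59 degrees, less where a joint would pass 70% of its speed; a pose out of reach is approached as far as the arm can. A call with a gripper value outside its range is refused whole. The fingers move at their own pace and stop on an object; the grip force is fixed at half the most. Time passes only in rows, so rows that do not move let the fingers close. It gives the time, the measured TCP pose, the force and the opening at its end, in the units of the state.
- read_state(): the state, without advancing time (a new reading comes with each control period).
- capture(name): name is "scene" or "top" or "wrist"; returns a dict with "pixels" (400x640x3 uint8, red, green, blue), "vertical_fov" (degrees; the focal length in pixels is half the picture's height over the tangent of half this angle, whatever the lens; pixels are square), "cx", "cy" (the principal point, pixels), "rvec" (rotation vector, rad) and "tvec" (3), from world to camera coordinates, as OpenCV has them. Camera axes: x right, y down, z forward; pixel columns grow to the right and rows downward; lengths in m; the calibration is good to about 2 mm. The wrist camera is an equidistant fisheye: a pixel r from the principal point sees the ray r / f radians off the axis. A picture is of the moment at which its call begins. There is no depth.
- hand_in(): hands the job in, once; it reports no verdict.
The state is a dict: "time_s": time; "joint_positions": joint angles; "qvel": joint speeds; "tau": joint torques, N m; "position": TCP position; "tcp_rot": TCP orientation; "force": force on the tool from outside, world axes, zero at the start; "moment": the same for the moment, N m; "opening": opening from 0.0 (shut) to 1.0 (fully open).
Only numpy, scipy, OpenCV 4.12 (cv2) and the standard library are available. Lean on these libraries where they do the work, as an engineer would, in place of code of your own. Each camera call takes 0.05 s, during which the arm holds its last target.

### The job

Set the polariser: with a fingertip, gently push the upright peg on the dial, without gripping it, to turn the dial round until its black index line lines up with the long white scale line marked by the red stud. Then take the hand away, leaving the dial standing there, and leave the vial, case, eyepiece and dish beside it where they are.

Things in the scene. Friction and masses are not known exactly. Their poses are not given: they have to be found in the camera images.
- rotator: polariser rotator, fixed to the table: round dark base 196 mm across at its foot, its top (with the scale) 29 mm high; origin: centre of its underside, on the dial's axis; z up. The scale is drawn on the half that faces its -x side (about towards the robot): thin white ticks every 5 deg, and four long bold white lines at -80, -45, +45 and +80 deg, counted counter-clockwise from above from its -x direction
- dial (a joint): the aluminium dial, a disc 132 mm across on top of the rotator, its face at height 33.5 mm, turning about the rotator's vertical axis; rad, counter-clockwise from above is positive, 0 when the index points along the rotator's -x; end stops at -1.75 and 1.75. A dry friction of 0.08 N m (about 1.5 N at the peg) keeps it where it is left; no spring
- index_tip (a point): outer end of the black index line on the dial, at the dial's rim, 66 mm from the axis, 33.5 mm above the table
- peg_top (a point): centre of the top of the dial's black upright finger peg: 12 mm diameter, standing 29 mm above the dial's face, top 62.5 mm above the table, 52 mm from the axis, directly opposite the index; the peg turns with the dial
- line_0 (a point): inner end of the long white scale line at -80 deg, 68 mm from the axis, 29 mm above the table; the line is 2.8 mm wide and runs 17 mm outwards
- line_1 (a point): inner end of the long white scale line at -45 deg, 68 mm from the axis, 29 mm above the table; the line is 2.8 mm wide and runs 17 mm outwards
- line_2 (a point): inner end of the long white scale line at +45 deg, 68 mm from the axis, 29 mm above the table; the line is 2.8 mm wide and runs 17 mm outwards
- line_3 (a point): inner end of the long white scale line at +80 deg, 68 mm from the axis, 29 mm above the table; the line is 2.8 mm wide and runs 17 mm outwards
- stud_red: red round stud, 10 mm diameter, 6.5 mm high, fixed on the rotator's rim 89.5 mm from the axis, just outside the end of one of the long scale lines (which one varies); origin: centre of its underside
- stud_blue: blue round stud, 10 mm diameter, 6.5 mm high, fixed on the rotator's rim 89.5 mm from the axis, just outside the end of one of the long scale lines (which one varies); origin: centre of its underside
- stud_yellow: yellow round stud, 10 mm diameter, 6.5 mm high, fixed on the rotator's rim 89.5 mm from the axis, just outside the end of one of the long scale lines (which one varies); origin: centre of its underside
- stud_green: green round stud, 10 mm diameter, 6.5 mm high, fixed on the rotator's rim 89.5 mm from the axis, just outside the end of one of the long scale lines (which one varies); origin: centre of its underside
- blue_vial_mid (a point): vial with a blue cap, 20 mm diameter, 64 mm high, standing loose on the table beside the rotator, to be left alone; this point: its centre, half-way up
- objective_mid (a point): grey objective case with a black lid, 42 mm diameter, 53 mm high, standing loose on the table beside the rotator, to be left alone; this point: its centre, half-way up
- eyepiece_mid (a point): black spare eyepiece, 32 mm diameter, 40 mm high, standing loose on the table beside the rotator, to be left alone; this point: its centre, half-way up
- dish_mid (a point): petri dish, 62 mm diameter, 14 mm high, standing loose on the table beside the rotator, to be left alone; this point: its centre, half-way up
Things that resemble listed ones, but are neither listed nor needed, are in the scene too. Of the things that look like the rotator, the larger one is meant.

How it is judged:
By the outcome, as a careful person would: the job done as asked, in the order asked, and still so for the second after the job is handed in, with the robot touching nothing.
It also fails if it takes over 48 s, if anything falls off the work surface, if the arm or the gripper's body presses on something with over 40 N, if the wrist force passes 120 N, or if a joint passes its speed limit or range.

## Working session

There is one attempt and no reset: what is moved stays moved. The work goes in short steps, Python scripts to look and compute and a tool call to move; the robot and the scene stay as the last step left them, time stands still between calls to the robot, and variables do not carry over. Pictures are saved under pics/ and viewed, and the job is handed in when it is done.

Besides the shell and the picture viewer there is one more tool, called after "Call:" as a command line: name --argument value ..., lists and objects as JSON in quotes. send_rows: Moves the arm, as the interface text tells. Its arguments: {"type":"object","properties":{"moves":{"type":"array","items":{"type":"number"}}},"required":["moves"]}

```bash
mkdir -p pics
cat > h.py <<'E'
import numpy as np,cv2
from rig import read_state,capture
def snap(n,f):
    c=capture(n); cv2.imwrite('pics/'+f,c['pixels'][:,:,::-1]); np.save('pics/'+f+'.npy',c,allow_pickle=True); return c
def load(f): return np.load('pics/'+f+'.npy',allow_pickle=True).item()
def K(c):
    f=200/np.tan(np.radians(c['vertical_fov'])/2); return np.array([[f,0,c['cx']],[0,f,c['cy']],[0,0,1.]])
def ray(c,u,v):
    R=cv2.Rodrigues(np.array(c['rvec'],float))[0]; t=np.array(c['tvec'],float).ravel()
    d=R.T@np.linalg.inv(K(c))@np.array([u,v,1.]); return -R.T@t,d
def plane(c,u,v,z):
    o,d=ray(c,u,v); return o+d*(z-o[2])/d[2]
def proj(c,P):
    return cv2.projectPoints(np.array(P,float).reshape(-1,3),np.array(c['rvec'],float),np.array(c['tvec'],float),K(c),None)[0].reshape(-1,2)
E
python3 - <<'E'
from h import *
for n in ('scene','top'):
    c=snap(n,n+'1.png'); print(c['vertical_fov'],c['cx'],c['cy'],c['rvec'],c['tvec'])
s=read_state(); print(s)
E
```

```text
50.73493256648409 318.4206194433755 198.35362492310588 [ 0.70094242 -2.68532598  1.05445839] [0.44624557 0.28256117 0.73174631]
44.00771208703462 324.3907040297807 199.20474475477315 [ 2.08992478 -2.1428439   0.16783439] [-0.03856969  0.57749189  0.99178478]
{'time_s': 0.1, 'joint_positions': array([-8.04154290e+01,  3.02732277e+01,  8.21471680e+01, -5.60745165e-04,
        6.76887353e+01, -1.02280054e+01]), 'qvel': array([ 0.08028284, -0.11869659, -0.23007862,  0.04694577,  0.00160182,
        0.02698735]), 'tau': array([-1.48962818e-04, -4.40984774e+01, -1.77151716e+01,  6.34365971e-02,
        5.33985836e-02, -4.51404196e-05]), 'position': array([ 0.21175023, -0.58735892,  0.22168431]), 'tcp_rot': array([[ 9.40805185e-01,  3.38947632e-01, -3.26065547e-04],
       [ 3.38947629e-01, -9.40803371e-01,  1.87659916e-03],
       [ 3.29305276e-04, -1.87603337e-03, -9.99998186e-01]]), 'force': array([-0.23948754,  0.64224776, -0.27774221]), 'moment': array([0.01794536, 0.03172709, 0.01256733]), 'opening': 0.9982904550156125}
```

View pics/scene1.png

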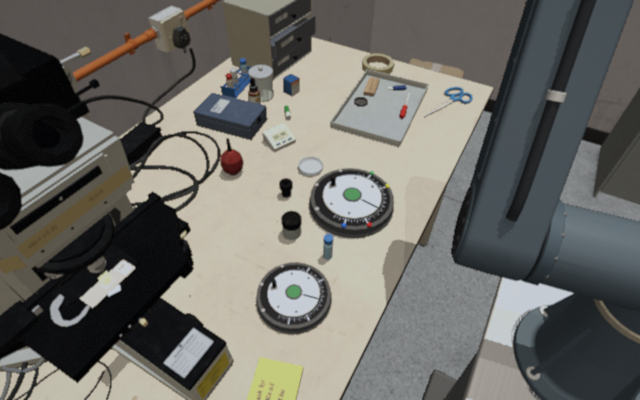

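View pics/top1.png

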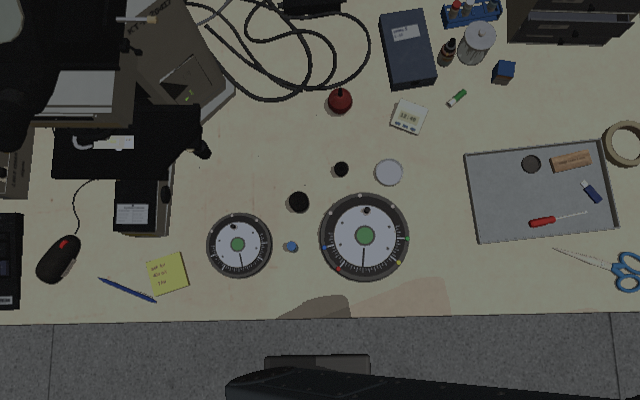

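The larger rotator is at about (365,236) in the top view, with its index pointing down and its peg up at (366,210). The red stud is near (338,269). I'll measure these.

Run:
```python
from h import *
c=load('top1.png'); im=c['pixels']
cv2.imwrite('pics/z1.png',cv2.resize(im[150:300,270:430,::-1],None,fx=5,fy=4*1.0,interpolation=cv2.INTER_CUBIC) if 0 else cv2.resize(im[175:295,285:435,::-1],None,fx=5,fy=5,interpolation=cv2.INTER_CUBIC))
crop=im.astype(int); r,g,b=crop[...,0],crop[...,1],crop[...,2]
box=np.zeros(r.shape,bool); box[185:290,310:420]=1
def cen(m):
    m=m&box; n,l,st,ce=cv2.connectedComponentsWithStats(m.astype(np.uint8)); return [(ce[i],st[i,4]) for i in range(1,n) if st[i,4]>=4]
res={}
for k,m in dict(red=(r-g>50)&(r-b>50)&(g<90),blue=(b-r>40)&(b-g>20),yellow=(r-b>60)&(g-b>50),green=(g-r>30)&(g-b>20)).items():
    for ce,a in cen(m):
        z=.0335 if a>100 else .0355
        print(k,ce,a,plane(c,*ce,z))
```

```text
red [337.86666667 268.53333333] 15 [ 0.43150677 -0.07743728  0.0355    ]
blue [323.78947368 247.05263158] 19 [ 0.47700881 -0.04906544  0.0355    ]
yellow [398.18181818 262.18181818] 11 [ 0.44164078 -0.20351743  0.0355    ]
green [364.51813472 235.03626943] 193 [ 0.50040394 -0.13568372  0.0335    ]
green [406.73333333 237.93333333] 15 [ 0.49182556 -0.22394109  0.0355    ]
```

View pics/z1.png

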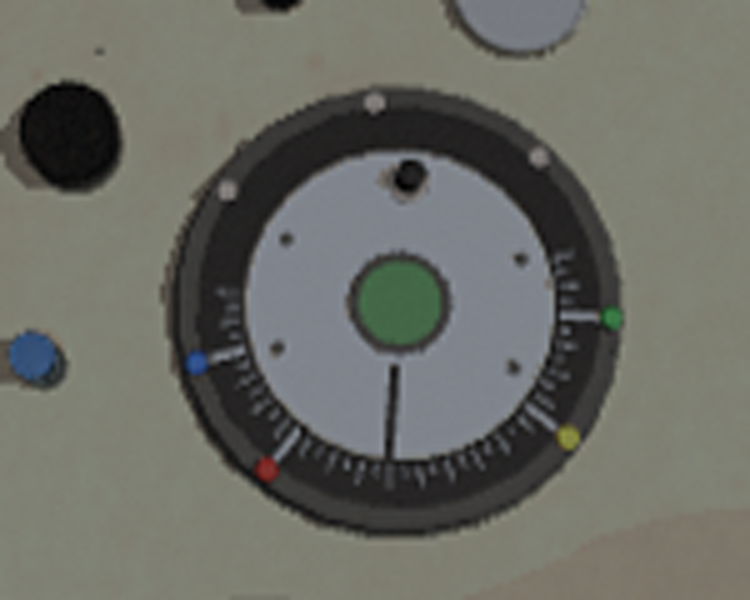

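Run:
```python
from h import *
c=load('top1.png'); im=c['pixels']
S=np.array([plane(c,*p,.0355)[:2] for p in [(323.79,247.05),(337.87,268.53),(398.18,262.18),(406.73,237.93)]])
a=np.radians(np.array([-80,-45,45,80])+180)
M=np.c_[np.cos(a),np.sin(a)]*.0895
mc,sc=M.mean(0),S.mean(0); H=(M-mc).T@(S-sc)
th=np.arctan2(H[0,1]-H[1,0],H[0,0]+H[1,1]); R=np.array([[np.cos(th),-np.sin(th)],[np.sin(th),np.cos(th)]])
cen=sc-R@mc; print('yaw',np.degrees(th),'cen',cen,'res mm',(S-(M@R.T+cen))*1e3)
g=plane(c,364.52,235.04,.0335); print('green',g)
# index, peg
def px(x,y): return 285+(x+.5)/5-.5,175+(y+.5)/5-.5
i0,i1=[plane(c,*px(*p),.0335)[:2] for p in((394,367),(389,458))]
pt=plane(c,*px(409,174),.0625)[:2]
for n,v in(('idx',i1-i0),('tip',i1-g[:2]),('peg',g[:2]-pt)):
    print(n,v,np.degrees(np.arctan2(v[1],v[0])))
print('peg',pt,np.linalg.norm(pt-g[:2]))
for n,p,z in(('vial',(36,352),.064),('eyep/case',(70,136),.053),('dish',(518,5),.014)): print(n,plane(c,*px(*p),z))
for p in ((341,169),(389,172),(299,202)): print(p,plane(c,*p,.04))
```

```text
yaw 4.7582750398921005 cen [ 0.49977925 -0.13522039] res mm [[ 0.03444363 -0.39360039]
 [ 0.05190753 -0.04225808]
 [-0.31638231  0.02421346]
 [ 0.23003115  0.41164501]]
green [ 0.50039594 -0.13568736  0.0335    ]
idx [-0.03791416  0.00348761] 174.74431968579228
tip [-0.06519359  0.0068595 ] 173.9935902301114
peg [-0.05011768  0.00416992] 175.2437956048825
peg [ 0.55051362 -0.13985728] 0.05029085724345126
vial [0.48042855 0.01580387 0.064     ]
eyep/case [0.57204512 0.00143526 0.053     ]
dish [ 0.63215799 -0.1936717   0.014     ]
(341, 169) [ 0.64366477 -0.09004864  0.04      ]
(389, 172) [ 0.63407545 -0.19282383  0.04      ]
(299, 202) [0.57391589 0.00154398 0.04      ]
```

Call:
send_rows --moves '[0,0,2.5,2.2,2.95,0,-1,0,0,2.5,2.2,2.95,0,-1,0,0,2.5,2.2,2.95,0,-1,0,0,2.5,2.2,2.95,0,-1,0,0,2.5,2.2,2.95,0,-1,0,0,2.5,2.2,2.95,0,-1,0,0,2.5,2.2,2.95,0,-1,0,0,2.5,2.2,2.95,0,-1,0,0,2.5,2.2,2.95,0,-1,0,0,2.5,2.2,2.95,0,-1,0,0,2.5,2.2,2.95,-0.5,-1,0,0,2.5,2.2,2.95,-0.5,-1,0,0,2.5,2.2,2.95,-1,-1,0,0,2.5,2.2,2.95,-1,-1,0,0,2.5,2.2,2.95,-1,-1,0,0,2.5,2.2,2.95,-1,-1,0,0,0,0,0,0,-1,0,0,0,0,0,0,-1]'

```text
time_s: 1.9
position: [0.5636, -0.1151, 0.1718]
tcp_rot: [[0.501, 0.865, -0.002], [0.865, -0.501, 0.0], [-0.001, -0.002, -1.0]]
force: [0.5, -0.3, -0.7]
opening: 0.003
```

Run:
```python
from h import *
c=snap('wrist','w1.png');snap('top','top2.png')
s=read_state(); print(s['time_s'],s['position'],s['tcp_rot'].round(3),s['force'],s['opening'],s['joint_positions'])
```

```text
2.0 [ 0.56336813 -0.11657441  0.17251834] [[ 0.503  0.864 -0.001]
 [ 0.864 -0.503 -0.   ]
 [-0.    -0.    -1.   ]] [-0.4000288   0.28829095  0.24329572] 0.007845665916032687 [-2.28021615e+01  3.00127683e+01  9.22081609e+01 -2.89089222e-02
  5.78045987e+01  7.43854327e+00]
```

View pics/w1.png

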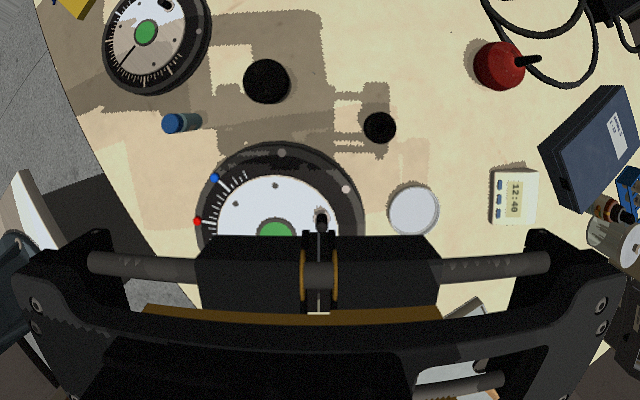

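View pics/top2.png

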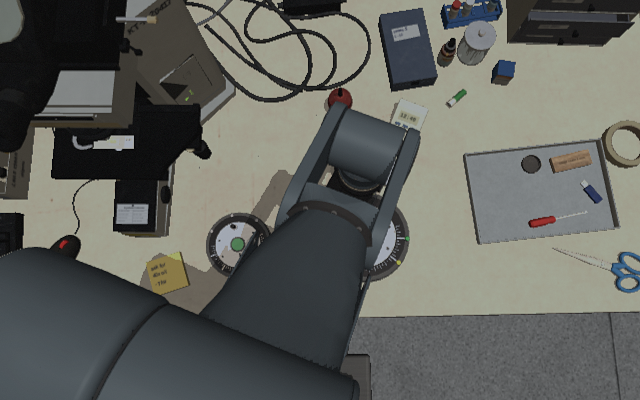

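```bash
cat >> h.py <<'E'
def wplane(c,u,v,z):
    f=K(c)[0,0]; x,y=u-c['cx'],v-c['cy']; r=np.hypot(x,y); th=r/f
    d=np.array([np.sin(th)*x/r,np.sin(th)*y/r,np.cos(th)])
    R=cv2.Rodrigues(np.array(c['rvec'],float))[0]; t=np.array(c['tvec'],float).ravel()
    o=-R.T@t; d=R.T@d; return o+d*(z-o[2])/d[2]
E
python3 - <<'E'
from h import *
c=load('w1.png')
im=c['pixels'][:,:,::-1]; cv2.imwrite('pics/wz1.png',cv2.resize(im[130:250,180:380],None,fx=4,fy=4,interpolation=cv2.INTER_CUBIC))
print(wplane(c,200,200,.1),wplane(c,321,214,.0625),wplane(c,197,222,.0355),wplane(c,215,177,.0355),c['tvec'])
R=cv2.Rodrigues(np.array(c['rvec'],float))[0];print(-R.T@np.array(c['tvec']).ravel(),R)
E
```

```text
[ 0.48332474 -0.0592957   0.1       ] [ 0.55847967 -0.13028577  0.0625    ] [ 0.43287668 -0.07954482  0.0355    ] [ 0.47984059 -0.04980633  0.0355    ] [-0.54605566  0.1565379   0.39268308]
[ 0.60152861 -0.05182036  0.33519977] [[ 0.86579851 -0.50038871 -0.00202038]
 [-0.481583   -0.83434293  0.26823439]
 [-0.13590715 -0.23126395 -0.96335156]]
```

View pics/wz1.png

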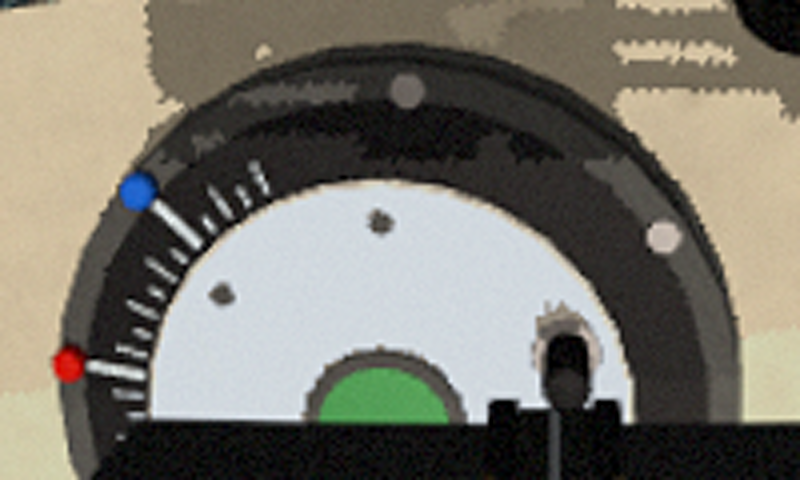

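Call:
send_rows --moves '[0,0,0,0.3,0.4,-1,-1,0,0,0,0,0,-2,-1,0,0,0,0,0,-2,-1,0,0,0,0,0,-2,-1,0,0,0,0,0,-2,-1,0,0,0,0,0,-1.5,-1,0,0,0,0,0,-1,-1,0,0,0,0,0,-1,-1,0,0,0,0,0,0,-1,0,0,0,0,0,0,-1]'

```text
time_s: 3.0
position: [0.567, -0.1122, 0.0477]
tcp_rot: [[0.503, 0.864, 0.0], [0.864, -0.503, -0.0], [0.0, 0.0, -1.0]]
force: [0.3, 0.7, 0.4]
opening: 0.007
```

Run:
```python
from h import *
c=snap('wrist','w2.png');snap('scene','s2.png')
s=read_state(); print(s['time_s'],s['position'],s['force'])
cv2.imwrite('pics/s2z.png',cv2.resize(load('s2.png')['pixels'][140:260,260:420,::-1],None,fx=5,fy=5,interpolation=cv2.INTER_CUBIC))
```

```text
3.1 [ 0.56741504 -0.11220903  0.04823289] [0.08879059 0.56756115 0.01449189]
```

View pics/w2.png

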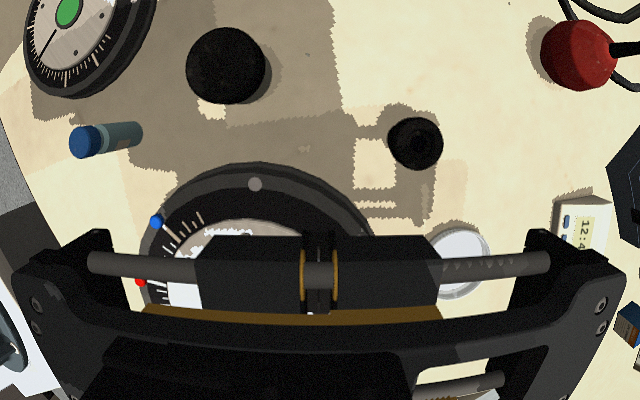

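View pics/s2z.png

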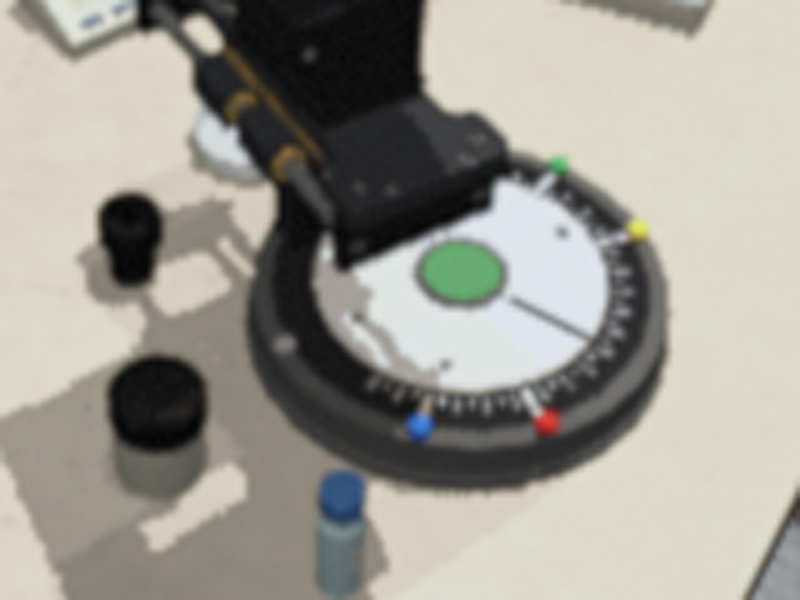

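Call:
send_rows --moves '[0,0,0,-0.1,-0.25,0,-1,0,0,0,-0.1,-0.25,0,-1,0,0,0,-0.1,-0.25,0,-1,0,0,0,-0.1,-0.25,0,-1,0,0,0,-0.1,-0.25,0,-1,0,0,0,-0.1,-0.25,0,-1,0,0,0,-0.1,-0.25,0,-1,0,0,0,-0.1,-0.25,0,-1,0,0,0,-0.1,-0.25,0,-1,0,0,0,-0.1,-0.25,0,-1,0,0,0,-0.1,-0.25,0,-1,0,0,0,-0.1,-0.25,0,-1,0,0,0,-0.1,-0.25,0,-1,0,0,0,0,0,0,-1,0,0,0,0,0,0,-1]'

```text
time_s: 4.6
position: [0.553, -0.1446, 0.0474]
tcp_rot: [[0.503, 0.864, -0.002], [0.864, -0.503, 0.0], [-0.001, -0.002, -1.0]]
force: [0.6, -0.9, -0.0]
opening: 0.006
```

Run:
```python
from h import *
snap('scene','s3.png')
s=read_state(); print(s['time_s'],s['position'],s['force'])
cv2.imwrite('pics/s3z.png',cv2.resize(load('s3.png')['pixels'][140:260,260:420,::-1],None,fx=5,fy=5,interpolation=cv2.INTER_CUBIC))
```

```text
4.65 [ 0.55299686 -0.14452103  0.0473643 ] [ 0.80260479 -0.32608169 -0.38859826]
```

View pics/s3z.png

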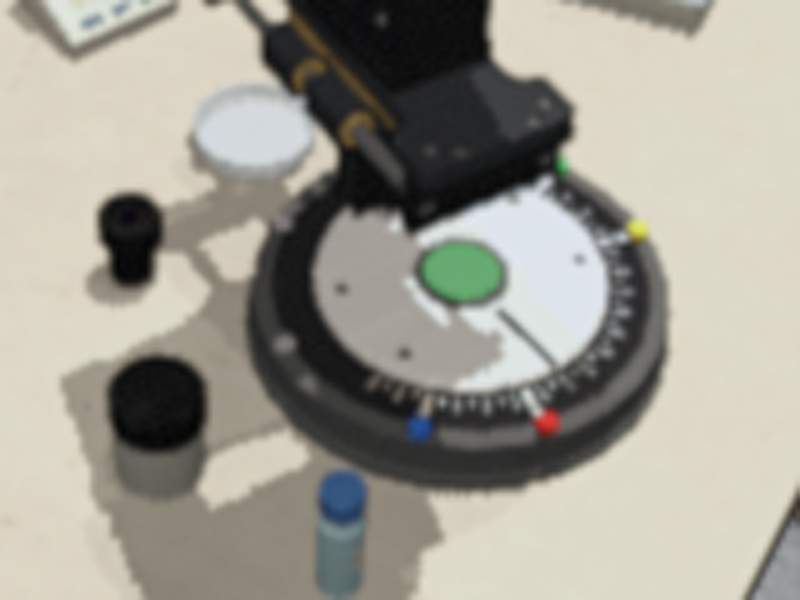

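```bash
cat > meas.py <<'E'
from h import *
import sys
def frame(c):
    im=c['pixels'].astype(int); r,g,b=im[...,0],im[...,1],im[...,2]; f=K(c)
    out=[];ang=[]
    nom=np.array([.4999,-.1354]); yaw=4.76
    for A,m in ((-80,(b-r>40)&(b-g>20)),(-45,(r-g>50)&(r-b>50)),(45,(r-b>60)&(g-b>50)),(80,(g-r>30)&(g-b>20))):
        a=np.radians(180+yaw+A); P=np.r_[nom+.0895*np.array([np.cos(a),np.sin(a)]),.0325]
        u=proj(c,P)[0]; box=np.zeros(r.shape,bool); x,y=u.round().astype(int); box[y-6:y+7,x-6:x+7]=1
        ys,xs=np.nonzero(m&box)
        if len(xs)<6: continue
        w=1; out.append(plane(c,xs.mean(),ys.mean(),.034)[:2]); ang.append(A)
    S=np.array(out); a=np.radians(np.array(ang)+180); M=np.c_[np.cos(a),np.sin(a)]*.0895
    mc,sc=M.mean(0),S.mean(0); H=(M-mc).T@(S-sc); th=np.arctan2(H[0,1]-H[1,0],H[0,0]+H[1,1])
    R=np.array([[np.cos(th),-np.sin(th)],[np.sin(th),np.cos(th)]]); cen=sc-R@mc
    print('studs',ang,'yaw',np.degrees(th),'cen',cen,'rms',np.abs(S-(M@R.T+cen)).max()*1e3)
    return cen,np.degrees(th)
def line(c,cen,yaw,z,r0,r1,a0,a1,dark):
    g=cv2.cvtColor(c['pixels'],cv2.COLOR_RGB2GRAY).astype(np.float32); rs=np.linspace(r0,r1,40); as_=np.arange(a0,a1,.25)
    w=np.radians(180+yaw+as_)
    P=np.stack([cen[0]+rs[:,None]*np.cos(w),cen[1]+rs[:,None]*np.sin(w),np.full((40,len(w)),z)],-1)
    uv=proj(c,P).reshape(40,-1,2).astype(np.float32)
    I=cv2.remap(g,uv[...,0],uv[...,1],cv2.INTER_LINEAR)
    if dark: I=255-I
    pts=[]
    for i in range(40):
        v=I[i]-np.median(I[i]); k=v.argmax(); s=slice(max(0,k-14),k+15); q=np.clip(v[s]-v[k]*.3,0,None)
        al=(q*as_[s]).sum()/q.sum(); pts.append((rs[i],al,v[k]))
    pts=np.array(pts); return pts
def run(f,ia0,ia1):
    c=load(f); cen,yaw=frame(c)
    for n,a in (('index',(.0335,.036,.063,ia0,ia1,True)),('line',(.029,.070,.084,-51,-39,False))):
        p=line(c,cen,yaw,*a); w=np.radians(p[:,1]); xy=p[:,:1]*np.c_[np.cos(w),np.sin(w)]
        vx,vy,_,_=cv2.fitLine(xy.astype(np.float32),cv2.DIST_HUBER,0,.0005,.001).ravel(); s=np.sign(vx*xy[0,0]+vy*xy[0,1])
        print(n,'median ang',np.median(p[:,1]).round(2),'inner/outer',p[:10,1].mean().round(2),p[-10:,1].mean().round(2),'dir',np.degrees(np.arctan2(s*vy,s*vx)).round(2),'contrast',np.median(p[:,2]))
if __name__=='__main__': run(sys.argv[1],float(sys.argv[2]),float(sys.argv[3]))
E
python3 meas.py s2.png -25 5; python3 meas.py s3.png -45 -15; python3 meas.py top1.png -25 5
```

```text
studs [-80, -45, 45, 80] yaw 4.673550441555548 cen [ 0.49958501 -0.13408499] rms 0.8043593899247914
index median ang -8.26 inner/outer -7.62 -8.72 dir -10.76 contrast 69.752685546875
line median ang -44.07 inner/outer -44.12 -43.95 dir -43.53 contrast 70.63134765625
studs [-80, -45, 45, 80] yaw 4.6304378348176725 cen [ 0.49909931 -0.13366972] rms 1.1827843713390074
index median ang -28.1 inner/outer -27.81 -28.84 dir -30.8 contrast 72.88720703125
line median ang -44.03 inner/outer -44.1 -43.74 dir -42.9 contrast 70.32177734375
studs [-80, -45, 45, 80] yaw 4.757631523467234 cen [ 0.49987699 -0.13531402] rms 0.3408142171211215
index median ang -10.9 inner/outer -10.65 -10.9 dir -11.3 contrast 93.571533203125
line median ang -44.99 inner/outer -44.95 -45.1 dir -45.63 contrast 65.8193359375
```

Call:
send_rows --moves '[0,0,0,-0.1,-0.2,0,-1,0,0,0,-0.1,-0.2,0,-1,0,0,0,-0.1,-0.2,0,-1,0,0,0,-0.1,-0.2,0,-1,0,0,0,-0.07,-0.15,0,-1,0,0,0,0,0,0,-1,0,0,0,0,0,0,-1,0,0,0,0,0,0,-1]'

```text
time_s: 5.45
position: [0.5491, -0.1542, 0.0476]
tcp_rot: [[0.503, 0.865, -0.0], [0.865, -0.503, -0.0], [-0.0, 0.0, -1.0]]
force: [0.1, -0.9, 0.1]
opening: 0.006
```

```bash
python3 - <<'E'
from h import *
snap('scene','s4.png');snap('wrist','w4.png')
s=read_state(); print(s['time_s'],s['position'],s['force'])
cv2.imwrite('pics/s4z.png',cv2.resize(load('s4.png')['pixels'][180:240,335:405,::-1],None,fx=10,fy=10,interpolation=cv2.INTER_CUBIC))
E
python3 meas.py s4.png -55 -25
```

```text
5.55 [ 0.5492156  -0.15419554  0.04762825] [ 0.191479   -0.24307984  0.28923743]
studs [-80, -45, 45] yaw 4.97621063919827 cen [ 0.49946278 -0.13382944] rms 0.8538122029815576
index median ang -40.87 inner/outer -40.43 -40.99 dir -41.64 contrast 71.15625
line median ang -44.29 inner/outer -44.35 -44.1 dir -43.61 contrast 70.541015625
```

View pics/s4z.png

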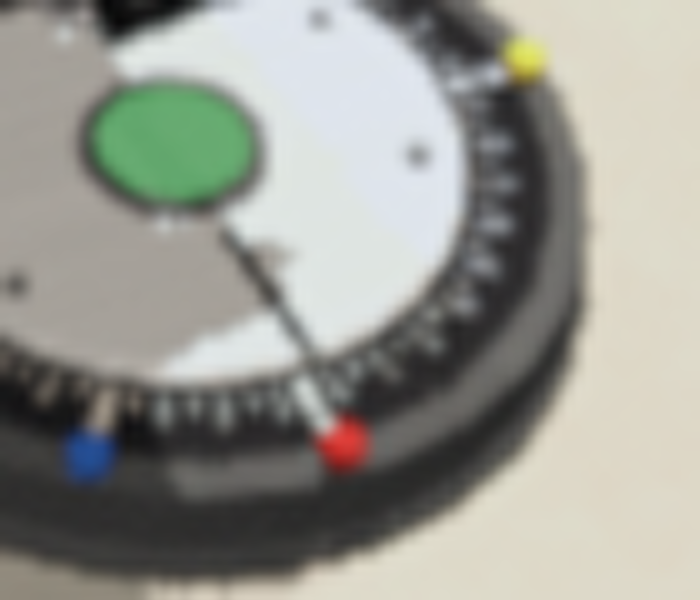

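Call:
send_rows --moves '[0,0,0,-0.06,-0.1,0,-1,0,0,0,-0.06,-0.11,0,-1,0,0,0,0,0,0,-1,0,0,0,0,0,0,-1,0,0,0,0,0,0,-1]'

```text
time_s: 6.05
position: [0.548, -0.1561, 0.0476]
tcp_rot: [[0.503, 0.864, 0.0], [0.864, -0.503, -0.0], [0.0, 0.0, -1.0]]
force: [0.2, 1.5, -0.3]
opening: 0.006
```

```bash
python3 - <<'E'
from h import *
snap('scene','s5.png')
s=read_state(); print(s['time_s'],s['position'],s['force'])
cv2.imwrite('pics/s5z.png',cv2.resize(load('s5.png')['pixels'][180:240,335:405,::-1],None,fx=10,fy=10,interpolation=cv2.INTER_CUBIC))
E
python3 meas.py s5.png -55 -25
```

```text
6.1 [ 0.54803333 -0.15605553  0.04759584] [0.24141381 1.37441186 0.5578678 ]
studs [-80, -45, 45] yaw 4.97621063919827 cen [ 0.49946278 -0.13382944] rms 0.8538122029815576
index median ang -43.19 inner/outer -42.56 -43.4 dir -44.81 contrast 76.7939453125
line median ang -44.3 inner/outer -44.35 -44.12 dir -43.43 contrast 70.6943359375
```

View pics/s5z.png

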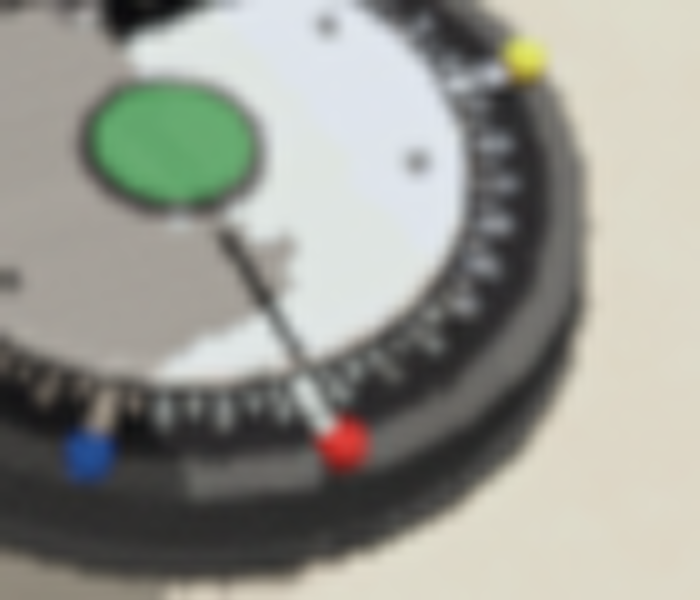

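Call:
send_rows --moves '[0,0,0,-0.04,-0.06,0,-1,0,0,0,0,0,0,-1,0,0,0,0,0,0,-1,0,0,0,0,0,0,-1]'

```text
time_s: 6.5
position: [0.5476, -0.1567, 0.0476]
tcp_rot: [[0.503, 0.864, 0.0], [0.864, -0.503, -0.0], [-0.0, 0.0, -1.0]]
force: [0.7, 2.0, -0.0]
opening: 0.002
```

```bash
python3 - <<'E'
from h import *
snap('scene','s6.png')
s=read_state(); print(s['time_s'],s['position'],s['force'])
E
python3 meas.py s6.png -55 -25
```

```text
6.55 [ 0.54764866 -0.15671033  0.04760839] [-0.0096002   1.44952361  0.62615363]
studs [-80, -45, 45] yaw 4.97621063919827 cen [ 0.49946278 -0.13382944] rms 0.8538122029815576
index median ang -44.05 inner/outer -43.44 -44.18 dir -45.41 contrast 75.2783203125
line median ang -44.29 inner/outer -44.35 -44.12 dir -43.4 contrast 70.744140625
```

Call:
send_rows --moves '[0,0,0,0.25,0.45,0,-1,0,0,0,0.5,0.85,0,-1,0,0,0,0.5,0.85,0,-1,0,0,0,0,0,2,-1,0,0,0,0,0,4,-1,0,0,0,0,0,4,-1,0,0,0,0,0,4,-1,0,0,0,0,0,3,-1,0,0,0,-1.5,-2.5,0,-1,0,0,0,-2.5,-3.5,0,-1,0,0,0,-2.5,-3.5,0,-1,0,0,0,-2.5,-3.5,0,-1,0,0,0,-2.5,-3.5,0,-1,0,0,0,-2.5,-3.5,0,-1,0,0,0,-2.5,-3.5,0,-1,0,0,0,-2.5,-3.5,0,-1,0,0,0,-2,-3.5,0,-1,0,0,0,-2,-3.5,0,-1,0,0,0,0,0,0,-1,0,0,0,0,0,0,-1]'

```text
time_s: 8.55
position: [0.33, -0.4752, 0.2172]
tcp_rot: [[0.504, 0.864, -0.0], [0.864, -0.504, 0.001], [0.001, -0.001, -1.0]]
force: [0.4, 0.6, 0.7]
opening: 0.004
```

```bash
python3 - <<'E'
from h import *
snap('scene','s7.png');snap('top','t7.png')
s=read_state(); print(s['time_s'],s['position'],s['force'])
z=lambda n,y0,y1,x0,x1,k:cv2.resize(load(n)['pixels'][y0:y1,x0:x1,::-1],None,fx=k,fy=k,interpolation=cv2.INTER_CUBIC)
cv2.imwrite('pics/z7.png',np.hstack([z('s7.png',185,235,345,385,10),z('t7.png',235,285,325,365,10)]))
E
python3 meas.py s7.png -55 -35;python3 meas.py t7.png -55 -35
```

```text
8.65 [ 0.33068142 -0.47366199  0.21725938] [ 0.91714022 -0.58972954  0.08138044]
studs [-80, -45, 45, 80] yaw 4.655538897928545 cen [ 0.49944578 -0.13401573] rms 0.6429962510434428
index median ang -43.74 inner/outer -43.39 -44.01 dir -45.28 contrast 73.42236328125
line median ang -44.07 inner/outer -44.13 -43.92 dir -43.19 contrast 67.18310546875
studs [-80, -45, 45, 80] yaw 4.74812144402185 cen [ 0.49984382 -0.13526189] rms 0.4640108923328612
index median ang -45.16 inner/outer -45.28 -45.12 dir -44.97 contrast 89.36083984375
line median ang -44.98 inner/outer -44.93 -45.08 dir -45.73 contrast 66.88525390625
```

View pics/z7.png

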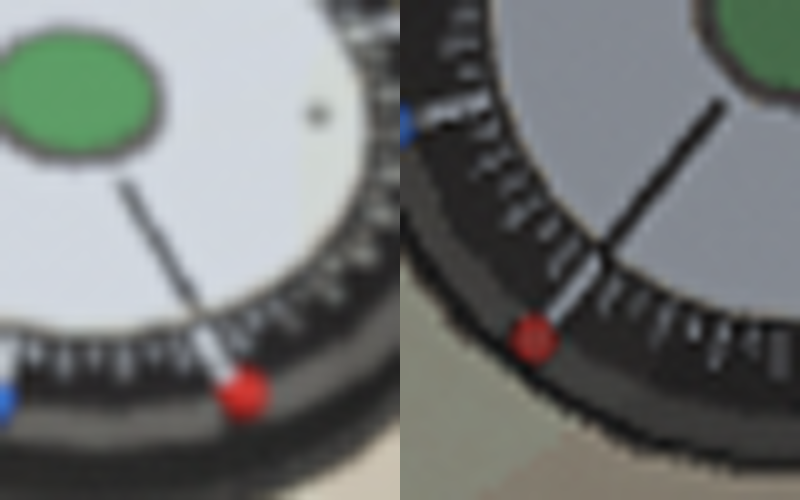

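View pics/t7.png

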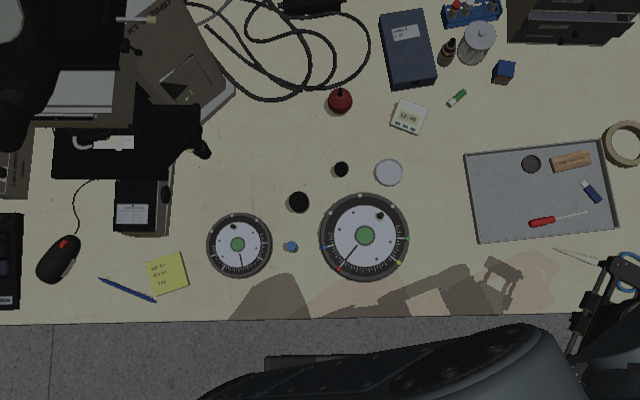

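The index runs straight into the red-stud line in both views. In the top view I measure -45.1° for the index and -45.0° for the line. The vial, case, eyepiece and dish are unmoved at (291,246), (299,202), (341,169) and (389,172), and the hand is clear.

```bash
python3 -c "
from rig import hand_in; print(hand_in())"
```

```text
the job is handed in; nothing more can be done
None
```

The dial's black index line is now lined up with the long white line at the red stud (−45°), and I've handed the job in after about 8.7 s. I pushed the peg with the closed fingertips from about −11°, in short steps. Then I backed the fingers off the peg, lifted the hand and moved it well away.

- **Alignment, top camera:** with the hand away, the index reads −45.1 to −45.2° and the scale line −45.0°.
- **Alignment, scene camera:** both read about −44.0° (index −43.7 to −44.0°, line −43.9 to −44.1°). That camera reads about 1° off, but the index and line agree within about 0.3°.
- **Line-direction fits:** the slopes of the index and line agreed less well: 0.8° apart in the top view and 2° in the scene view. I relied on the angles measured about the dial's axis instead, because the scale line is too short in the pictures to give a reliable slope.
- **Other objects:** the vial, case, eyepiece and dish look unmoved in the last top picture. The force readings during the push stayed around 2 N or less.

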